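Nip up the pipe clamp to the first click

TASK

Tighten the bench clamp that has the steel pipe lying in it: turn its black knob clockwise (seen from above) until its slip clutch gives the first click, stop there without forcing it on past the click, and let go. Leave the knob of the empty clamp as it is.

Things in the scene. Friction and masses are not known exactly. Their poses are not given: they have to be found in the camera images.
- clamp_grip (a point): Grip point of the knob of the fixed grey bridge clamp (94 mm high) with a steel pipe (25 x 340 mm) in it; on the knob's upright axis, 125 mm above the bench. The knob is an upright black bar 56 long, 14 thick, 40 mm tall (22 below to 18 above this point; 34 mm round hub up to 16 below). x along the bar, y across it, z up. Under it a 60 mm dark steel flange (24 below) on a 92 mm aluminium dial.
- screw (a joint): Turn of the clamp's screw and dark steel flange, rad, clockwise from above; starts at 0.1 to 0.6, 1.0 is tight (hard stop); friction 0.12 N m. When tight, the black pointer on the flange's rim stands at the fixed black tab on the dial's edge, on the side towards the robot. Until then screw and knob turn together, bar in line with pointer. As the clutch clicks it may spring back some 0.1.
- clutch (a joint): Slip of the knob past the screw, rad, clockwise from above; 0 at the start, sprung detents at 0 and about 0.43. With the screw tight the knob resists up to 0.37 N m, clicks over at about 0.23 and settles at about 0.43 (25 degrees: the first click). Beyond that it goes stiff (0.9 N m at 0.6) and overtightens. Whole turn to the first click: (1.0 - screw) + 0.43.
- spare_end (a point): A point near one end of the bar of the empty clamp's knob, 26 mm from its axis, 125 mm above the bench. That clamp looks just the same but no pipe lies in it. To be left alone.

How it is judged:
At the end, for the whole second after the job is handed in: The screw is at its tight end (joint above 0.75), the clutch rests in its first click (slip between 0.30 and 0.60 rad), and the bar end of the empty clamp's knob is within 10 mm of where it was (value of joint screw above 0.75 rad and value of joint clutch between 0.3 and 0.6 rad and distance of spare_end from where it was at the start of the episode below 0.01 m); the robot touches nothing.
It fails at once if the knob is forced on past the click and overtightened (slip above 0.70 rad) (value of joint clutch above 0.7 rad).
It fails at once if the empty clamp's knob is turned (its bar end moves more than 10 mm) (distance of spare_end from where it was at the start of the episode above 0.01 m).
It also fails if it takes over 34 s, if anything falls off the work surface, if the arm or the gripper's body presses on something with over 40 N, if the wrist force passes 120 N, or if a joint passes its speed limit or range.

ROBOT

A 6-joint arm with a two-finger parallel gripper is mounted at the origin on the work surface. World frame = base frame: x ahead of the robot, y to its left, z up, the work surface at z = 0. Lengths are in m, angles in rad, forces in N, time in s.
With the tool pointing down it reaches from about 0.275 to 0.85 m from the base axis. Payload 5.2 kg.
Tool frame: the origin (TCP) lies midway between the tips of the shut fingers; the grasp point (between the pads) lies manip.grasp_offset behind it (manip.grasp_offset is the distance from the TCP to the grasp point, in m); y points along the fingers, x is the direction in which the jaws open and shut, and the axes are right-handed (so a half turn about y gives the same grasp; the last joint's range is limited). The gripper opens to 85 mm and grips with 20 to 120 N. Pads are 22 mm wide; open, the fingers measure 114 mm over their backs; the gripper's body (76 mm by 85 mm) begins 54 mm behind the grasp point. The pads swing forward as they close: fully open they stand 13 mm farther back than shut.
Start: joints at [1.013, 0.259, 1.535, -0, 1.348, -0.203], TCP at [0.191, 0.516, 0.231] pointing down, gripper open.
Joint ranges: [-3.14, 3.14], [-0.91, 2.08], [0.19, 2.58], [-1.22, 4.36], [0.22, 2.71], [-3.12, 3.12]. Speed limits (rad/s): [2.57, 2.57, 3.14, 3.14, 3.14, 3.14].

INTERFACE

Orientations are given as a unit quaternion [x, y, z, w].
In Python, from workcell import manip gives the robot as it stands.
- The arm moves only by the tool drive_tool, never from a script. Its argument "steps" is a list of rows, each an object with "jaw": the finger opening in cm, from 0 to 8.54; "translation": the shift along the tool's x, y, z in cm, a list of three; "roll": the turn about the tool's y in degrees. In form: [{"jaw": jaw, "translation": [x, y, z], "roll": roll}, ...]. A call has exactly 5 rows; each row shifts and turns the pose as measured when the row begins, along the tool's axes as they then stand; what a row does not reach is not made up. A row lasts 1/10 s, in which the tool goes at most 50 mm and 8.59 degrees, less where a joint would pass 70% of its speed; a pose out of reach is approached as far as the arm can. A call with a gripper value outside its range is refused whole. The fingers move at their own pace and stop on an object; "force" is the grip in N (left out, the last holds). Time passes only in rows, so rows that do not move let the fingers close, or fill a call up. It gives the time, the measured TCP pose, the force and the opening at its end, in the units of the state.
- manip.observe(): the state, without advancing time (a new reading comes with each control period).
- manip.capture(name): name is "side" or "top" or "wrist"; returns the picture (384x512x3 uint8, blue, green, red); there is no depth.
- manip.camera_params(name): a dict with "camera_matrix" (3x3 intrinsics, pixels), "position" and "orientation" of the camera in the world. Camera axes: x right, y down, z forward; pixel columns grow to the right and rows downward; lengths in m; the calibration is good to about 2 mm. A picture is of the moment at which its call begins: read the wrist's pose just before it. camera_params takes no time and is no camera call; for the wrist camera it gives the pose at the moment of the call.
- manip.job_done(): hands the job in, once; it reports no verdict.
The state is a dict: "t": time; "qpos": joint angles; "joint_velocities": joint speeds; "joint_torque": joint torques, N m; "eef_pos": TCP position; "tool_rot": TCP orientation; "contact_force": force on the tool from outside, world axes, zero at the start; "wrist_torque": the same for the moment, N m; "width": finger opening in m.
Only numpy, scipy, OpenCV 4.12 (cv2) and the standard library are available. Lean on these libraries where they do the work, as an engineer would, in place of code of your own. Each camera call takes 0.05 s, during which the arm holds its last target.

## Working session

There is one attempt and no reset: what is moved stays moved. The work goes in short steps, Python scripts to look and compute and a tool call to move; the robot and the scene stay as the last step left them, time stands still between calls to the robot, and variables do not carry over. Pictures are saved under pics/ and viewed, and the job is handed in when it is done.

Besides the shell and the picture viewer there is one more tool, called after ">>>" by a JSON object that holds its "name" and its "arguments", one argument or row to a line. drive_tool: Moves the arm, as the interface text tells. Its arguments: {"type":"object","properties":{"steps":{"type":"array","items":{"type":"object","properties":{"jaw":{"type":"number"},"translation":{"type":"array","items":{"type":"number"}},"roll":{"type":"number"}}}},"force":{"type":"number"}},"required":["steps"]}

```bash
mkdir -p pics; ls; python3 - <<'E'
from workcell import manip
import cv2
s=manip.observe()
print(s, manip.grasp_offset)
for n in ("side","top","wrist"):
    p=manip.camera_params(n); print(n,p)
    cv2.imwrite(f"pics/{n}0.png",manip.capture(n))
E
```

```text
pics
{'t': 0.0, 'qpos': array([ 1.01322817e+00,  2.59347850e-01,  1.53609579e+00,  6.98529475e-06,
        1.34799426e+00, -2.02780364e-01]), 'joint_velocities': array([-8.89889685e-04, -2.13155545e-04, -2.97728317e-04,  1.68605868e-04,
       -4.56835773e-05,  2.45209025e-04]), 'joint_torque': array([-2.12708823e-03, -4.46032047e+01, -2.90569568e+01, -6.72585411e-04,
        1.16716142e-02, -2.66449331e-05]), 'eef_pos': array([0.19074408, 0.51529906, 0.23046698]), 'tool_rot': array([ 0.58064099,  0.40331985, -0.40452086, -0.58013104]), 'contact_force': array([ 0.06523317, -0.79015729, -0.60223151]), 'wrist_torque': array([-0.01321119, -0.01821732, -0.00144299]), 'width': 0.08519423032184033} 0.0187
side {'camera_matrix': array([[448.68240532,   0.        , 254.17072082],
       [  0.        , 448.68240532, 188.57103744],
       [  0.        ,   0.        ,   1.        ]]), 'position': array([ 0.2512449 , -0.44859523,  0.63720723]), 'orientation': array([ 0.88741531, -0.26448924,  0.11682578, -0.35901428])}
top {'camera_matrix': array([[445.52920081,   0.        , 264.33834008],
       [  0.        , 445.52920081, 191.11027466],
       [  0.        ,   0.        ,   1.        ]]), 'position': array([ 0.39859826, -0.02767843,  1.03169753]), 'orientation': array([-0.69362525,  0.71454365, -0.04945439,  0.07658758])}
wrist {'camera_matrix': array([[312.48362762,   0.        , 257.49472009],
       [  0.        , 312.48362762, 194.07742571],
       [  0.        ,   0.        ,   1.        ]]), 'position': array([0.1196238 , 0.54167657, 0.37323803]), 'orientation': array([0.81136224, 0.56510748, 0.08478831, 0.12310885])}
```

View pics/top0.png

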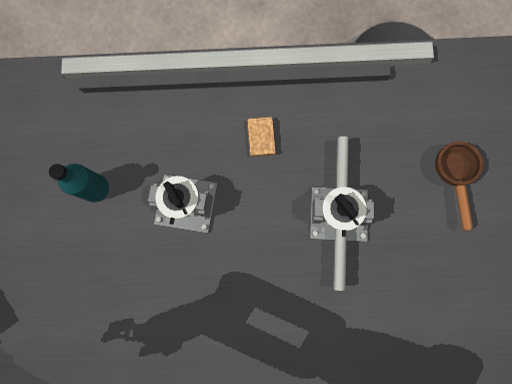

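View pics/side0.png

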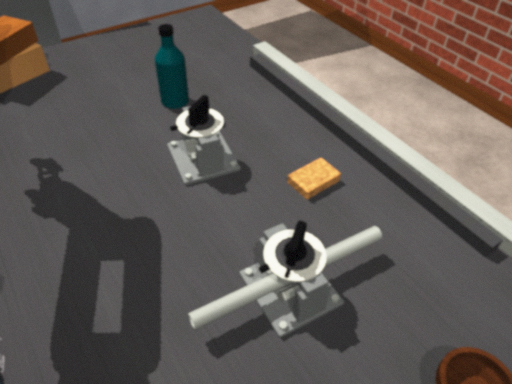

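View pics/wrist0.png

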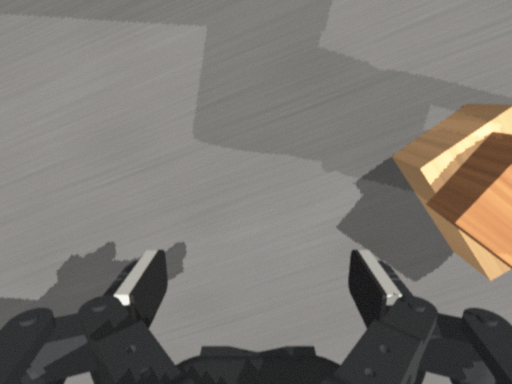

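The top view shows the pipe clamp's knob near (345,208) and the empty clamp's near (177,197). I'll zoom in on the pipe clamp.

```bash
cat > h.py <<'E'
import numpy as np, cv2
from scipy.spatial.transform import Rotation as R
from workcell import manip
def pix2w(p,uv,z):
    K=p["camera_matrix"];d=R.from_quat(p["orientation"]).apply(np.linalg.solve(K,[uv[0],uv[1],1]))
    o=np.array(p["position"]);return o+d*(z-o[2])/d[2]
def w2pix(p,X):
    c=R.from_quat(p["orientation"]).inv().apply(np.array(X)-p["position"]);v=c@p["camera_matrix"].T
    return v[...,:2]/v[...,2:]
E
python3 - <<'E'
from h import *
im=cv2.imread("pics/top0.png")[170:250,300:390]
cv2.imwrite("pics/topz.png",cv2.resize(im,None,fx=7,fy=7,interpolation=cv2.INTER_CUBIC))
im=cv2.imread("pics/side0.png")[210:300,245:345]
cv2.imwrite("pics/sidez.png",cv2.resize(im,None,fx=6,fy=6,interpolation=cv2.INTER_CUBIC))
p=manip.camera_params("top")
print(pix2w(p,(345,208),.1),pix2w(p,(177,197),.1))
E
```

```text
[ 0.52567756 -0.16219736  0.1       ] [0.56074681 0.19322136 0.1       ]
```

View pics/topz.png

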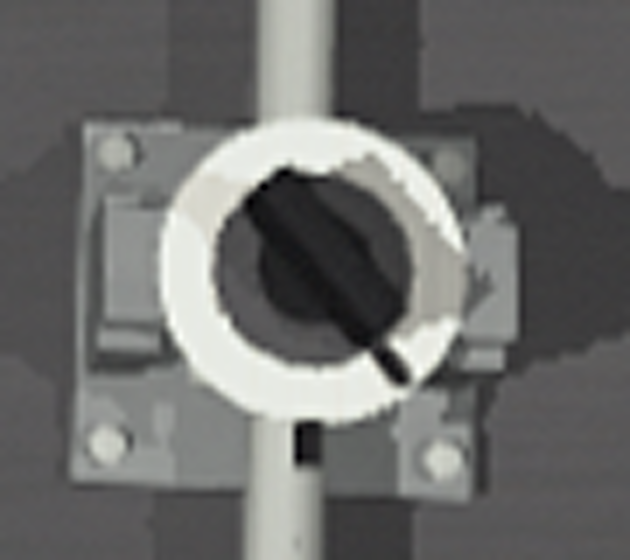

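View pics/sidez.png

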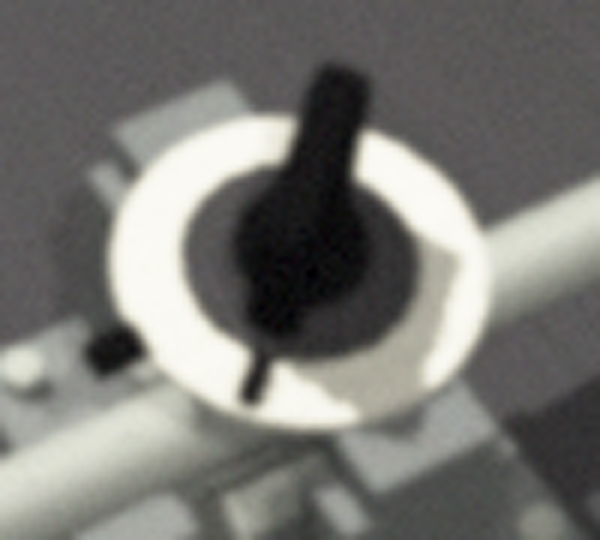

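Zoom: dial centre at about (344.7,208.4), pointer tip at (357.5,223.5) and tab at (344,233). From these I can work out the angles.

```bash
python3 - <<'E'
from h import *
p=manip.camera_params("top")
f=lambda x,y,z:pix2w(p,(300+(x+.5)/7-.5,170+(y+.5)/7-.5),z)
# ring centre fits by ellipse of bright pixels
im=cv2.imread("pics/top0.png");g=cv2.cvtColor(im,cv2.COLOR_BGR2GRAY)
c=f(314,270,.097);print("c",c)
for n,x,y,z in [("tip",402,380,.1),("ptr",393,363,.1),("tab",308,443,.092),("barA",270,185,.143),("barB",393,318,.143)]:
    w=f(x,y,z);d=w-c;print(n,w,np.degrees(np.arctan2(d[1],d[0])),np.hypot(*d[:2]))
a=f(270,185,.143);b=f(393,318,.143);print("bar mid",(a+b)/2,np.degrees(np.arctan2(*(b-a)[[1,0]])))
q=manip.camera_params("side")
e=lambda x,y,z:pix2w(q,(245+(x+.5)/6-.5,210+(y+.5)/6-.5),z)
print("side c",e(300,270,.097),"flange",e(301,260,.101))
s=manip.observe();Rm=R.from_quat(s["tool_rot"]);print(Rm.as_matrix().round(3))
E
```

```text
c [ 0.52582192 -0.16141959  0.097     ]
tip [ 0.4916308  -0.18506573  0.1       ] -145.3327687719377 0.04157129841497693
ptr [ 0.49677773 -0.18272636  0.1       ] -143.7363015416197 0.03602143548890002
tab [ 0.47440468 -0.15734113  0.092     ] 175.46474585528924 0.05157874295324389
barA [ 0.54456407 -0.14370894  0.143     ] 43.379135698686 0.025786336991337894
barB [ 0.5050834  -0.17636866  0.143     ] -144.21457825459487 0.025564840204187506
bar mid [ 0.52482374 -0.1600388   0.143     ] -140.40132000236576
side c [ 0.52627895 -0.15939942  0.097     ] flange [ 0.52626359 -0.15928332  0.101     ]
[[ 0.347 -0.001 -0.938]
 [ 0.938 -0.001  0.347]
 [-0.001 -1.     0.   ]]
```

>>> {"name": "drive_tool", "arguments": {
  "steps": [
    {"jaw":8.5,"translation":[-3.4,0,-3.6],"roll":0},
    {"jaw":8.5,"translation":[-3.4,0,-3.6],"roll":0},
    {"jaw":8.5,"translation":[-3.4,0,-3.6],"roll":0},
    {"jaw":8.5,"translation":[-3.4,0,-3.6],"roll":0},
    {"jaw":8.5,"translation":[-3.4,0,-3.6],"roll":0}
  ],
  "force": 80
}}

```text
t: 0.65
eef_pos: [0.3001, 0.2931, 0.2283]
tool_rot: [-0.578, -0.406, 0.408, 0.578]
contact_force: [2.1, 1.8, 0.0]
width: 0.0853
```

>>> {"name": "drive_tool", "arguments": {
  "steps": [
    {"jaw":8.5,"translation":[-3.4,0,-3.6],"roll":0},
    {"jaw":8.5,"translation":[-3.4,0,-3.6],"roll":0},
    {"jaw":8.5,"translation":[-3.4,0,-3.6],"roll":0},
    {"jaw":8.5,"translation":[-3.4,0,-3.6],"roll":0},
    {"jaw":8.5,"translation":[-3.4,0,-3.6],"roll":0}
  ]
}}

```text
t: 1.15
eef_pos: [0.4113, 0.0689, 0.2285]
tool_rot: [0.578, 0.407, -0.408, -0.578]
contact_force: [0.5, 1.4, -0.5]
width: 0.085
```

>>> {"name": "drive_tool", "arguments": {
  "steps": [
    {"jaw":8.5,"translation":[-3.4,0,-3.6],"roll":0},
    {"jaw":8.5,"translation":[-3.4,0,-3.6],"roll":0},
    {"jaw":8.5,"translation":[-3.4,0,-3.6],"roll":0},
    {"jaw":8.5,"translation":[-3.4,0,-3.6],"roll":0},
    {"jaw":8.5,"translation":[-3.4,0,-3.6],"roll":0}
  ]
}}

```text
t: 1.65
eef_pos: [0.5222, -0.1552, 0.228]
tool_rot: [-0.578, -0.407, 0.407, 0.579]
contact_force: [1.1, -0.0, 1.5]
width: 0.0851
```

>>> {"name": "drive_tool", "arguments": {
  "steps": [
    {"jaw":8.5,"translation":[0,0,0],"roll":8.5},
    {"jaw":8.5,"translation":[0,0,0],"roll":8.5},
    {"jaw":8.5,"translation":[0,0,0],"roll":8.5},
    {"jaw":8.5,"translation":[0,0,0],"roll":8.5},
    {"jaw":8.5,"translation":[0,0,0],"roll":8.5}
  ]
}}

```text
t: 2.15
eef_pos: [0.5237, -0.164, 0.2242]
tool_rot: [-0.687, -0.164, 0.167, 0.688]
contact_force: [0.7, 0.3, -0.7]
width: 0.0851
```

>>> {"name": "drive_tool", "arguments": {
  "steps": [
    {"jaw":8.5,"translation":[0,0,0],"roll":8.5},
    {"jaw":8.5,"translation":[0,0,0],"roll":8.5},
    {"jaw":8.5,"translation":[0,0,0],"roll":8.5},
    {"jaw":8.5,"translation":[0,0,0],"roll":8.5},
    {"jaw":8.5,"translation":[0,0,0],"roll":8.5}
  ]
}}

```text
t: 2.65
eef_pos: [0.5226, -0.1637, 0.2221]
tool_rot: [-0.7, 0.101, -0.095, 0.701]
contact_force: [0.1, -0.3, 0.3]
width: 0.0852
```

>>> {"name": "drive_tool", "arguments": {
  "steps": [
    {"jaw":8.5,"translation":[0,0,0],"roll":8.5},
    {"jaw":8.5,"translation":[0,0,0],"roll":8.5},
    {"jaw":8.5,"translation":[0,0,0],"roll":8.5},
    {"jaw":8.5,"translation":[0,0,0],"roll":8.5},
    {"jaw":8.5,"translation":[0,0,0],"roll":8.5}
  ]
}}

```text
t: 3.15
eef_pos: [0.5214, -0.1631, 0.2202]
tool_rot: [0.616, -0.352, 0.343, -0.615]
contact_force: [-0.1, -0.3, -0.6]
width: 0.0851
```

```bash
cat > st.py <<'E'
from h import *
import sys
s=manip.observe();M=R.from_quat(s["tool_rot"]).as_matrix()
print("t",s["t"],"pos",s["eef_pos"].round(4),"xang",np.degrees(np.arctan2(M[1,0],M[0,0])).round(2),"bar",(np.degrees(np.arctan2(M[1,0],M[0,0]))-90).round(2),"F",s["contact_force"].round(1),"T",s["wrist_torque"].round(3),"w",round(s["width"],4))
print("y",M[:,1].round(3),"q",s["qpos"].round(3))
d=M.T@(np.array([.5255,-.1605,float(sys.argv[1]) if len(sys.argv)>1 else .113])-s["eef_pos"]);print("delta tool cm",(d*100).round(2))
E
python3 st.py; python3 - <<'E'
from h import *
print(manip.camera_params("wrist"))
cv2.imwrite("pics/w1.png",manip.capture("wrist"));cv2.imwrite("pics/t1.png",manip.capture("top"))
E
```

```text
t 3.15 pos [ 0.5214 -0.1631  0.2202] xang -58.9 bar -148.9 F [-0.1 -0.3 -0.6] T [ 0.023 -0.027 -0.01 ] w 0.0851
y [-0.011  0.005 -1.   ] q [-5.070e-01  2.680e-01  1.551e+00 -1.000e-03  1.336e+00  5.220e-01]
delta tool cm [ 0.1  10.71  0.56]
{'camera_matrix': array([[312.48362762,   0.        , 257.49472009],
       [  0.        , 312.48362762, 194.07742571],
       [  0.        ,   0.        ,   1.        ]]), 'position': array([ 0.58707293, -0.12492057,  0.36227482]), 'orientation': array([ 0.86105061, -0.48502998, -0.07936835,  0.13053138])}
```

View pics/w1.png

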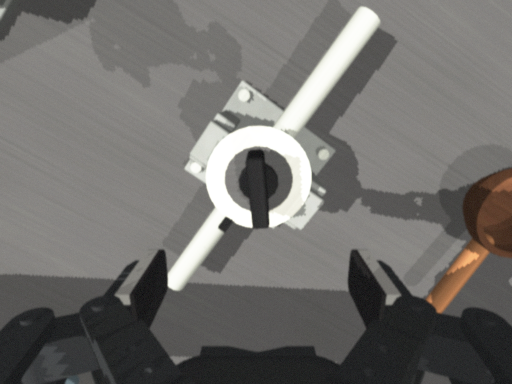

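Wrist view: the dial ring is centred near (259,177), and the bar's top runs from about (256,152) to (261,228), nearly vertical in the image. Zooming in to refine.

```bash
python3 - <<'E'
from h import *
im=cv2.imread("pics/w1.png")[115:235,195:325]
cv2.imwrite("pics/w1z.png",cv2.resize(im,None,fx=5,fy=5,interpolation=cv2.INTER_CUBIC))
E
```

```text
(no output)
```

View pics/w1z.png

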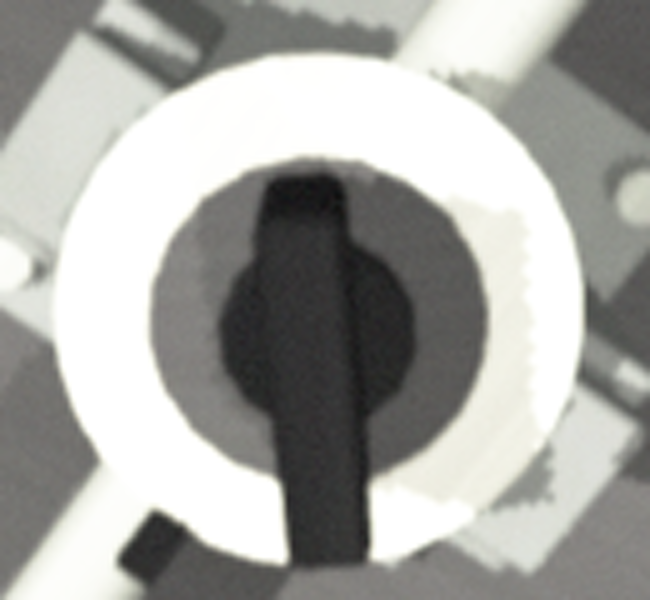

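```bash
python3 - <<'E'
from h import *
p={'camera_matrix':manip.camera_params("wrist")["camera_matrix"],'position': np.array([ 0.58707293, -0.12492057,  0.36227482]), 'orientation': np.array([ 0.86105061, -0.48502998, -0.07936835,  0.13053138])}
f=lambda x,y,z:pix2w(p,(195+(x+.5)/5-.5,115+(y+.5)/5-.5),z)
print("ring",f(319,310,.098),"flange",f(319,318,.101),"hub",f(316,323,.109))
a=f(301,222,.143);b=f(330,563,.143);print("bar",a,b,(a+b)/2,np.degrees(np.arctan2(*(b-a)[[1,0]])),np.linalg.norm(a-b))
c=f(319,318,.101);d=f(152,547,.095)-c;print("tab",np.degrees(np.arctan2(d[1],d[0])),np.hypot(*d[:2]))
E
```

```text
ring [ 0.52817071 -0.15830578  0.098     ] flange [ 0.52762154 -0.15866363  0.101     ] hub [ 0.52844122 -0.15764852  0.109     ]
bar [ 0.54790461 -0.14375834  0.143     ] [ 0.50509023 -0.17461251  0.143     ] [ 0.52649742 -0.15918543  0.143     ] -144.2216023701981 0.0527735785302495
tab 176.87550457815982 0.05497957434225246
```

>>> {"name": "drive_tool", "arguments": {
  "steps": [
    {"jaw":8.5,"translation":[0,0,0.6],"roll":-5.4},
    {"jaw":8.5,"translation":[0,1.5,0],"roll":0},
    {"jaw":8.5,"translation":[0,2,0],"roll":0},
    {"jaw":8.5,"translation":[0,2,0],"roll":0},
    {"jaw":8.5,"translation":[0,0,0],"roll":0}
  ]
}}

```text
t: 3.75
eef_pos: [0.5263, -0.1596, 0.1637]
tool_rot: [0.636, -0.312, 0.304, -0.636]
contact_force: [-0.7, -0.7, -0.9]
width: 0.0848
```

```bash
sed -i 's/.5255,-.1605/.5265,-.1597/' st.py; python3 st.py
```

```text
t 3.75 pos [ 0.5263 -0.1596  0.1637] xang -51.68 bar -141.68 F [-0.7 -0.7 -0.9] T [ 0.038 -0.018  0.042] w 0.0848
y [-0.011  0.005 -1.   ] q [-4.970e-01  3.200e-01  1.623e+00 -1.000e-03  1.210e+00  4.050e-01]
delta tool cm [0.08 5.07 0.04]
```

>>> {"name": "drive_tool", "arguments": {
  "steps": [
    {"jaw":8.5,"translation":[0,2,0],"roll":1.8},
    {"jaw":8.5,"translation":[0,1.5,0],"roll":0},
    {"jaw":8.5,"translation":[0,1,0],"roll":0},
    {"jaw":6,"translation":[0,0.3,0],"roll":0},
    {"jaw":4,"translation":[0,0,0],"roll":0}
  ]
}}

```text
t: 4.25
eef_pos: [0.5277, -0.1604, 0.1176]
tool_rot: [0.633, -0.317, 0.312, -0.633]
contact_force: [0.6, 0.1, 0.4]
width: 0.0582
```

```bash
python3 st.py;python3 - <<'E'
from h import *
cv2.imwrite("pics/w2.png",manip.capture("wrist"))
E
```

```text
t 4.25 pos [ 0.5277 -0.1604  0.1176] xang -52.87 bar -142.87 F [0.6 0.1 0.4] T [0.047 0.033 0.031] w 0.0582
y [-0.007  0.003 -1.   ] q [-4.970e-01  3.680e-01  1.679e+00 -1.000e-03  1.103e+00  4.260e-01]
delta tool cm [-0.13  0.46 -0.05]
```

View pics/w2.png

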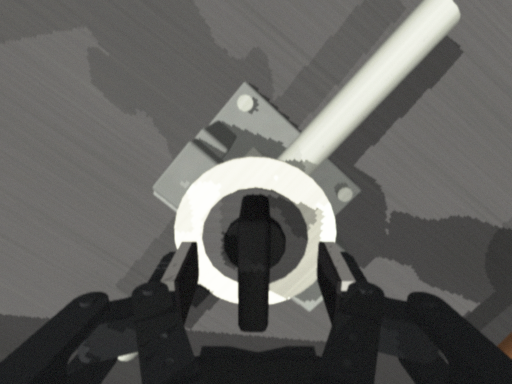

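The wrist view shows the bar, about (255,195)–(255,330), standing between the pads at x≈192 and 325. I'll correct by -1 mm and close.

>>> {"name": "drive_tool", "arguments": {
  "steps": [
    {"jaw":3.5,"translation":[-0.1,0.3,0],"roll":0},
    {"jaw":2,"translation":[0,0,0],"roll":0},
    {"jaw":1,"translation":[0,0,0],"roll":0},
    {"jaw":0.5,"translation":[0,0,0],"roll":0},
    {"jaw":0.5,"translation":[0,0,0],"roll":0}
  ]
}}

```text
t: 4.8
eef_pos: [0.527, -0.1588, 0.1168]
tool_rot: [-0.633, 0.317, -0.312, 0.633]
contact_force: [0.1, 0.2, -3.4]
width: 0.0127
```

```bash
python3 st.py
```

```text
t 4.8 pos [ 0.527  -0.1588  0.1168] xang -52.81 bar -142.81 F [ 0.1  0.2 -3.4] T [-0.197 -0.179 -0.067] w 0.0127
y [-0.006  0.003 -1.   ] q [-0.495  0.366  1.684 -0.     1.099  0.427]
delta tool cm [ 0.04  0.38 -0.1 ]
```

>>> {"name": "drive_tool", "arguments": {
  "steps": [
    {"jaw":0.5,"translation":[0,0,0],"roll":4},
    {"jaw":0.5,"translation":[0,0,0],"roll":4},
    {"jaw":0.5,"translation":[0,0,0],"roll":4},
    {"jaw":0.5,"translation":[0,0,0],"roll":4},
    {"jaw":0.5,"translation":[0,0,0],"roll":4}
  ]
}}

```text
t: 5.3
eef_pos: [0.5272, -0.1591, 0.1168]
tool_rot: [0.568, -0.425, 0.42, -0.566]
contact_force: [-0.5, 0.2, -2.5]
width: 0.0126
```

```bash
python3 st.py
```

```text
t 5.3 pos [ 0.5272 -0.1591  0.1168] xang -73.41 bar -163.41 F [-0.5  0.2 -2.5] T [-0.013 -0.002  0.177] w 0.0126
y [-0.006  0.002 -1.   ] q [-4.950e-01  3.660e-01  1.683e+00 -1.000e-03  1.098e+00  7.870e-01]
delta tool cm [ 0.04  0.38 -0.08]
```

>>> {"name": "drive_tool", "arguments": {
  "steps": [
    {"jaw":0.5,"translation":[0,0,0],"roll":4},
    {"jaw":0.5,"translation":[0,0,0],"roll":4},
    {"jaw":0.5,"translation":[0,0,0],"roll":4},
    {"jaw":0.5,"translation":[0,0,0],"roll":3},
    {"jaw":0.5,"translation":[0,0,0],"roll":2}
  ]
}}

```text
t: 5.8
eef_pos: [0.5272, -0.1594, 0.1168]
tool_rot: [-0.497, 0.507, -0.503, 0.494]
contact_force: [-0.6, -0.5, -1.4]
width: 0.0121
```

```bash
python3 st.py; python3 - <<'E'
from h import *
cv2.imwrite("pics/w3.png",manip.capture("wrist"))
a=manip.capture("top")[150:270,280:410];b=manip.capture("side")[200:310,235:355]
cv2.imwrite("pics/ts3.png",np.hstack([cv2.resize(a,(390,400)),cv2.resize(b,(400,400))]))
E
```

```text
t 5.8 pos [ 0.5272 -0.1594  0.1168] xang -91.06 bar -181.06 F [-0.6 -0.5 -1.4] T [ 0.047 -0.026  0.135] w 0.0121
y [-0.006  0.002 -1.   ] q [-0.495  0.367  1.683 -0.002  1.099  1.095]
delta tool cm [ 0.04  0.38 -0.06]
```

View pics/w3.png

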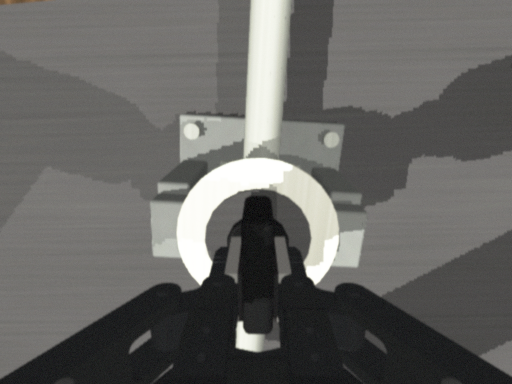

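View pics/ts3.png

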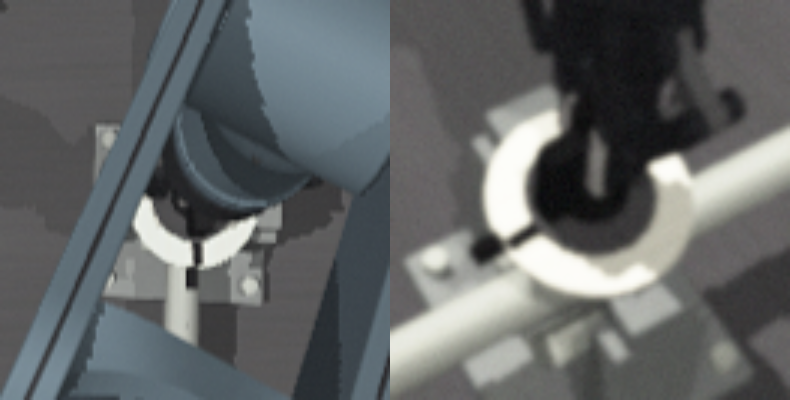

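In the crops, the pointer at (196,250) sits just short of the tab at (192,280), matching the side view. Torque is still only friction, so the next steps are smaller.

>>> {"name": "drive_tool", "arguments": {
  "steps": [
    {"jaw":0.5,"translation":[0,0,0],"roll":2},
    {"jaw":0.5,"translation":[0,0,0],"roll":2},
    {"jaw":0.5,"translation":[0,0,0],"roll":2},
    {"jaw":0.5,"translation":[0,0,0],"roll":2},
    {"jaw":0.5,"translation":[0,0,0],"roll":0}
  ]
}}

```text
t: 6.45
eef_pos: [0.5272, -0.1594, 0.1168]
tool_rot: [-0.462, 0.539, -0.535, 0.459]
contact_force: [-0.7, 0.3, -1.1]
width: 0.0127
```

```bash
python3 st.py
```

```text
t 6.45 pos [ 0.5272 -0.1594  0.1168] xang -98.79 bar -188.79 F [-0.7  0.3 -1.1] T [ 0.076 -0.029  0.209] w 0.0127
y [-0.007  0.001 -1.   ] q [-0.495  0.367  1.683 -0.002  1.099  1.23 ]
delta tool cm [ 0.04  0.38 -0.06]
```

>>> {"name": "drive_tool", "arguments": {
  "steps": [
    {"jaw":0.5,"translation":[0,0,0],"roll":2},
    {"jaw":0.5,"translation":[0,0,0],"roll":2},
    {"jaw":0.5,"translation":[0,0,0],"roll":0},
    {"jaw":0.5,"translation":[0,0,0],"roll":0},
    {"jaw":0.5,"translation":[0,0,0],"roll":0}
  ]
}}

```text
t: 6.95
eef_pos: [0.5271, -0.1595, 0.1168]
tool_rot: [-0.445, 0.553, -0.549, 0.442]
contact_force: [-0.8, 0.4, 0.0]
width: 0.0126
```

```bash
python3 st.py
```

```text
t 6.95 pos [ 0.5271 -0.1595  0.1168] xang -102.33 bar -192.33 F [-0.8  0.4  0. ] T [ 0.045 -0.01   0.285] w 0.0126
y [-0.007  0.001 -1.   ] q [-0.495  0.367  1.683 -0.003  1.099  1.292]
delta tool cm [ 0.03  0.38 -0.05]
```

>>> {"name": "drive_tool", "arguments": {
  "steps": [
    {"jaw":0.5,"translation":[0,0,0],"roll":2},
    {"jaw":0.5,"translation":[0,0,0],"roll":2},
    {"jaw":0.5,"translation":[0,0,0],"roll":0},
    {"jaw":0.5,"translation":[0,0,0],"roll":0},
    {"jaw":0.5,"translation":[0,0,0],"roll":0}
  ]
}}

```text
t: 7.45
eef_pos: [0.5271, -0.1596, 0.1169]
tool_rot: [-0.426, 0.567, -0.564, 0.423]
contact_force: [-0.5, -0.2, -1.6]
width: 0.0123
```

```bash
python3 st.py
```

```text
t 7.45 pos [ 0.5271 -0.1596  0.1169] xang -106.19 bar -196.19 F [-0.5 -0.2 -1.6] T [0.035 0.01  0.16 ] w 0.0123
y [-0.007  0.001 -1.   ] q [-0.495  0.367  1.682 -0.003  1.099  1.36 ]
delta tool cm [ 0.03  0.39 -0.05]
```

>>> {"name": "drive_tool", "arguments": {
  "steps": [
    {"jaw":0.5,"translation":[0,0,0],"roll":2},
    {"jaw":0.5,"translation":[0,0,0],"roll":2},
    {"jaw":0.5,"translation":[0,0,0],"roll":0},
    {"jaw":0.5,"translation":[0,0,0],"roll":0},
    {"jaw":0.5,"translation":[0,0,0],"roll":0}
  ]
}}

```text
t: 7.95
eef_pos: [0.5271, -0.1597, 0.1168]
tool_rot: [-0.406, 0.582, -0.578, 0.403]
contact_force: [-0.4, 0.6, -0.7]
width: 0.0124
```

```bash
python3 st.py
```

```text
t 7.95 pos [ 0.5271 -0.1597  0.1168] xang -110.17 bar -200.17 F [-0.4  0.6 -0.7] T [-0.041  0.006 -0.111] w 0.0124
y [-0.007  0.001 -1.   ] q [-0.495  0.367  1.683 -0.002  1.099  1.429]
delta tool cm [ 0.02  0.38 -0.05]
```

>>> {"name": "drive_tool", "arguments": {
  "steps": [
    {"jaw":0.5,"translation":[0,0,0],"roll":2},
    {"jaw":0.5,"translation":[0,0,0],"roll":2},
    {"jaw":0.5,"translation":[0,0,0],"roll":0},
    {"jaw":0.5,"translation":[0,0,0],"roll":0},
    {"jaw":0.5,"translation":[0,0,0],"roll":0}
  ]
}}

```text
t: 8.45
eef_pos: [0.5271, -0.1597, 0.1168]
tool_rot: [-0.387, 0.595, -0.591, 0.383]
contact_force: [-0.5, 0.6, -1.9]
width: 0.0123
```

```bash
python3 st.py; python3 - <<'E'
from h import *
a=manip.capture("top")[150:270,280:410];b=manip.capture("side")[200:310,235:355]
cv2.imwrite("pics/ts4.png",np.hstack([cv2.resize(a,(390,400)),cv2.resize(b,(400,400))]))
E
```

```text
t 8.45 pos [ 0.5271 -0.1597  0.1168] xang -114.0 bar -204.0 F [-0.5  0.6 -1.9] T [-0.036 -0.04   0.096] w 0.0123
y [-0.007  0.001 -1.   ] q [-0.495  0.367  1.683 -0.002  1.099  1.496]
delta tool cm [ 0.03  0.38 -0.05]
```

View pics/ts4.png

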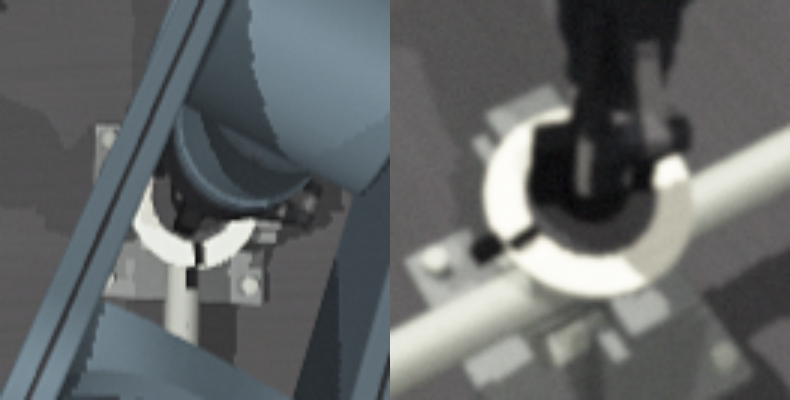

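Torque rose to 0.285, fell to -0.11 and is now back at friction level. The knob has clicked over and the screw sprang back a little. I'll release and check.

>>> {"name": "drive_tool", "arguments": {
  "steps": [
    {"jaw":2,"translation":[0,0,0],"roll":0},
    {"jaw":4,"translation":[0,0,0],"roll":0},
    {"jaw":5,"translation":[0,0,0],"roll":0},
    {"jaw":5,"translation":[0,0,0],"roll":0},
    {"jaw":5,"translation":[0,0,0],"roll":0}
  ]
}}

```text
t: 9.05
eef_pos: [0.5281, -0.1603, 0.1178]
tool_rot: [-0.386, 0.594, -0.592, 0.384]
contact_force: [0.4, 0.5, 0.4]
width: 0.0501
```

>>> {"name": "drive_tool", "arguments": {
  "steps": [
    {"jaw":5,"translation":[0,-2,0],"roll":0},
    {"jaw":5,"translation":[0,-3,0],"roll":0},
    {"jaw":5,"translation":[0,-4,0],"roll":0},
    {"jaw":5,"translation":[0,-4,0],"roll":0},
    {"jaw":5,"translation":[0,0,0],"roll":0}
  ]
}}

```text
t: 9.55
eef_pos: [0.5278, -0.1599, 0.251]
tool_rot: [-0.387, 0.595, -0.591, 0.383]
contact_force: [0.1, -0.6, -0.2]
width: 0.0501
```

```bash
python3 st.py; python3 - <<'E'
from h import *
print(manip.camera_params("wrist"))
cv2.imwrite("pics/w5.png",manip.capture("wrist"))
T=manip.capture("top");cv2.imwrite("pics/t5.png",T);S=manip.capture("side");cv2.imwrite("pics/s5.png",S)
a=T[150:270,280:410];b=S[200:310,235:355]
cv2.imwrite("pics/ts5.png",np.hstack([cv2.resize(a,(390,400)),cv2.resize(b,(400,400))]))
E
```

```text
t 9.55 pos [ 0.5278 -0.1599  0.251 ] xang -114.01 bar -204.01 F [ 0.1 -0.6 -0.2] T [0.018 0.006 0.009] w 0.0501
y [-0.008  0.002 -1.   ] q [-0.495  0.254  1.492 -0.002  1.403  1.495]
delta tool cm [ 1.00e-02  1.38e+01 -1.00e-02]
{'camera_matrix': array([[312.48362762,   0.        , 257.49472009],
       [  0.        , 312.48362762, 194.07742571],
       [  0.        ,   0.        ,   1.        ]]), 'position': array([ 0.59728043, -0.19096039,  0.39302647]), 'orientation': array([-0.53823914,  0.82873895,  0.12816919, -0.0840419 ])}
```

View pics/ts5.png

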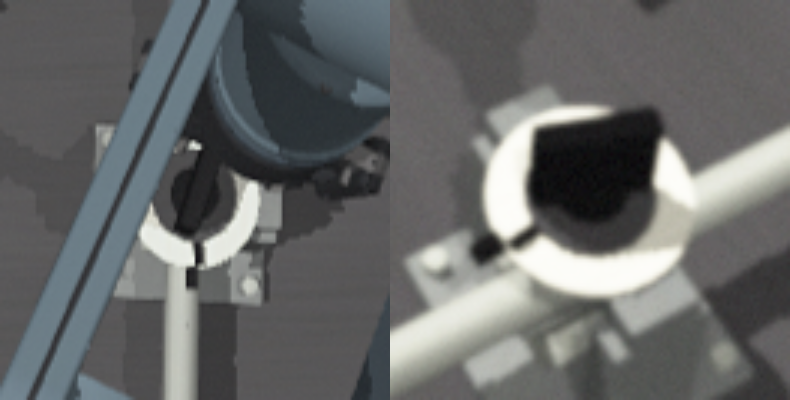

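View pics/w5.png

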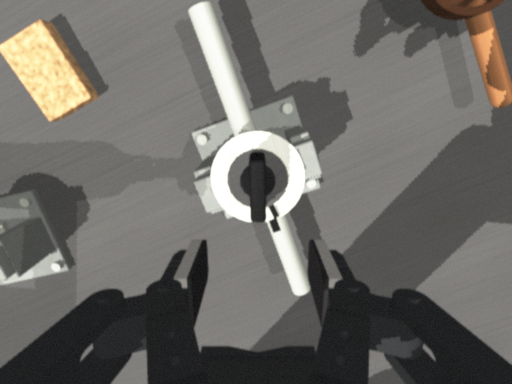

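The bar (258,153)–(258,222) now stands clearly apart from the pointer (271,211), which is almost at the tab (275,225). Next I measure the slip.

```bash
python3 - <<'E'
from h import *
im=cv2.imread("pics/w5.png")[120:240,200:320]
cv2.imwrite("pics/w5z.png",cv2.resize(im,None,fx=5,fy=5,interpolation=cv2.INTER_CUBIC))
E
```

```text
(no output)
```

View pics/w5z.png

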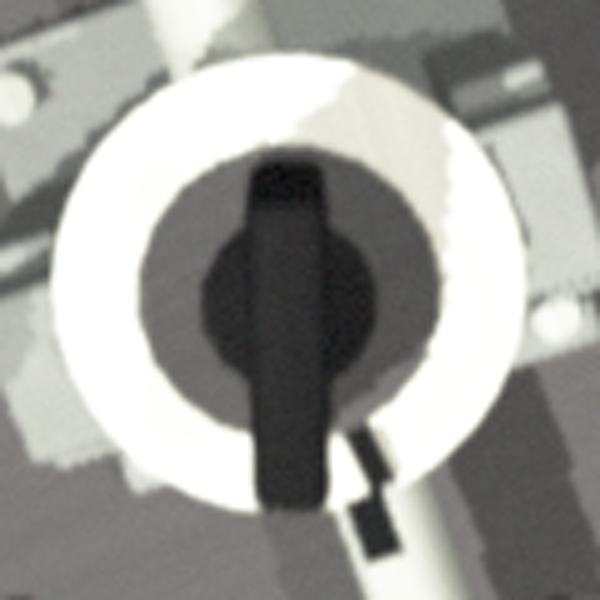

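```bash
python3 - <<'E'
from h import *
p={'camera_matrix':manip.camera_params("wrist")["camera_matrix"],'position': np.array([ 0.59728043, -0.19096039,  0.39302647]), 'orientation': np.array([-0.53823914,  0.82873895,  0.12816919, -0.0840419 ])}
f=lambda x,y,z:pix2w(p,(200+(x+.5)/5-.5,120+(y+.5)/5-.5),z)
ang=lambda d:np.degrees(np.arctan2(d[1],d[0]))%360
c=f(290,290,.101);c2=f(289,283,.098);print(c,c2)
print("ptr",ang(f(371,457,.1)-c),ang(f(371,457,.1)-c2),"tab",ang(f(375,528,.094)-c),ang(f(375,528,.094)-c2))
a=f(287,208,.143);b=f(292,505,.143);print("bar",ang(b-a))
# spare clamp compare
A=cv2.imread("pics/top0.png");B=cv2.imread("pics/t5.png")
s=np.hstack([cv2.resize(x[165:235,140:225],(390,320)) for x in(A,B)]);
SA=cv2.imread("pics/side0.png");SB=cv2.imread("pics/s5.png")
s2=np.hstack([cv2.resize(x[85:150,160:240],(390,280)) for x in(SA,SB)]);cv2.imwrite("pics/spare.png",np.vstack([s,s2]))
E
```

```text
[ 0.52751291 -0.16045717  0.101     ] [ 0.52815981 -0.16053732  0.098     ]
ptr 181.02760930083056 180.8929233542196 tab 174.5055718796592 174.4874191867554
bar 156.9390651320971
```

View pics/spare.png

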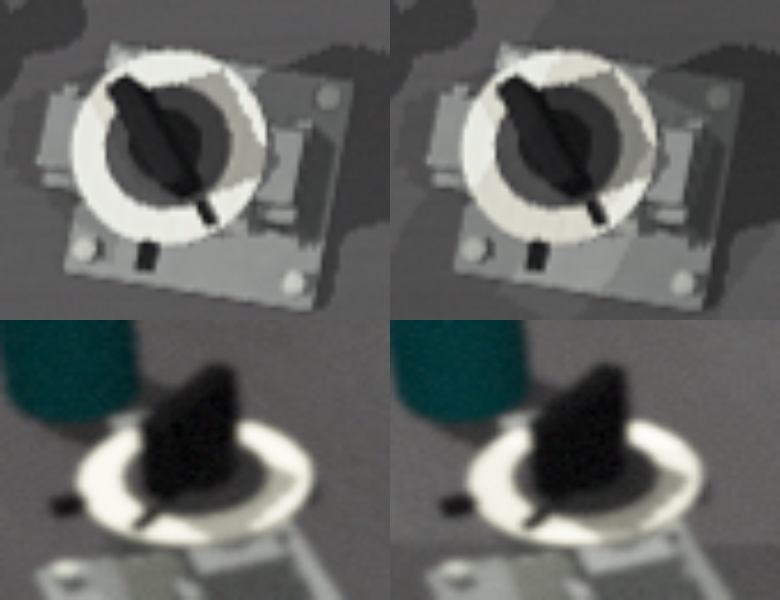

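Slip measures about 24° (0.42 rad) and the pointer is about 6.5° (0.11 rad) short of the tab, so the screw is at about 0.89. The empty clamp's knob looks the same before and after in both views. Handing in.

```bash
python3 -c "
from workcell import manip
print(manip.job_done(), manip.observe()['t'])"
```

```text
the job is handed in; nothing more can be done
the job is handed in; nothing more can be done
```

I turned the knob of the clamp holding the pipe about 61° clockwise to its first click, let go, lifted clear and handed the job in. My last checks all met the limits, but handing in gives no verdict.

- **Click:** the torque rose to about 0.29 N m, fell to -0.11 N m as the clutch clicked over, then came back to about 0.1 N m, which is friction level. I stopped there.
- **Clutch:** after release, the wrist picture puts the bar about 24° past the pointer, a slip of about 0.42 rad. The allowed range is 0.30 to 0.60.
- **Screw:** the pointer stands about 6.5° short of the tab, so the screw is at about 0.89 rad, above the 0.75 needed. This agrees with the expected spring-back of about 0.1 at the click.
- **Empty clamp:** its knob looks unchanged in the top and side pictures.
- **Robot:** the gripper is open and about 13 cm above the knob, with contact force near zero. The last clock reading before handing in was 9.6 s, out of the 34 s allowed.

My estimates of the bar's direction at the start ranged over about 4° between views. I set the stopping point by the torque and by the pointer and bar in the later pictures.

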